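# Fetch the cover-glass carton from behind the jar and the tall carton

### The job

The small low carton of cover glasses stands at the back of the grey caddy, behind the glass staining jar and the tall carton: set the jar and the tall carton aside, both standing upright on the stainless tray, and only then take out the low carton and set it right way up in the middle of the open card tray, flat on its bottom. Then put the jar and the tall carton back in the caddy, upright, each on the very spot where it stood at the start. Never tip the jar over on the way, and leave the beaker and the roll of tape where they are.

Things in the scene. Friction and masses are not known exactly. Their poses are not given: they have to be found in the camera images.
- stain_jar: staining jar, loose: square ribbed glass body with dark blue contents, round white screw lid, 50x51 mm and 104 mm tall (the square body reaches up to 88 mm), 0.16 kg. Stands in one of the two front places of the caddy. Origin at the centre of its underside; x and y square to its flat sides, z up. Grip it across x, high on the body (about 80 mm above its underside), to pass over the low carton.
- needle_carton: tall upright carton, loose, 41 (x) x 72 (y) x 89 mm tall, white and purple, 0.06 kg. Stands in the other front place of the caddy. Origin at the centre of its underside, z up. Grip it across its 41 mm side (x), near the top (about 80 mm above its underside).
- cover_carton: low carton of cover glasses, loose, 41 (x) x 58 (y) x 44 mm tall, dark blue with a white panel, 0.045 kg. Stands at the back of the caddy, about 13 mm behind the jar and the tall carton: no room for fingers until they are gone. Origin at the centre of its underside, z up. Grip it across its 41 mm side, near the top (about 42 mm above its underside).
- caddy: caddy, fixed: shallow plain grey plastic tray 130 (x) x 172 (y) mm, with a short tab on each end. Origin at the centre of its underside; its floor is 5 mm above the origin and its 4 mm thick rim 13 mm; its x axis points from the front places (x = -27 mm, y = about +38 and -38 mm) to the back place (x = +31 mm, y between -12 and +12 mm). Everything in it stands nearly square to it (within 0.1 rad).
- side_tray: side area, fixed: shallow stainless tray 190 (x) x 130 (y) mm, empty at the start. Origin at the centre of its underside; floor 5 mm above the origin, rim 12 mm. Two things stand well on it at x = +45 and -45 mm.
- slide_tray: open card tray, fixed: red card with white lining, 62 (x) x 84 (y) x 20 mm tall, empty. It sits on a white base plate 5 mm thick. Origin at the centre of the tray's underside, 5 mm above the bench; floor 2 mm above the origin, walls 2 mm thick and 20 mm high, so the inside is 58 x 80 mm and takes the low carton when x lies along x.
- beaker: bystander, loose: glass beaker, 50 mm across and 70 mm tall, on the bench near the robot. Origin at the centre of its underside.
- tape: bystander, loose: roll of tan tape lying flat, 103 mm across, 25 mm tall, on the bench near the robot. Origin at the centre of its underside.

How it is judged:
On the way, in this order (a step that is already met when the one before it is completed fails the run):
1. jar and tall carton both stand released on the stainless tray, the low carton still in its place (x of stain_jar in the frame of side_tray between -0.085 and 0.085 m and y of stain_jar in the frame of side_tray between -0.055 and 0.055 m and z of stain_jar in the frame of side_tray between -0.002 and 0.012 m and angle between each of stain_jar, needle_carton's own z axis and vertical below 0.12 rad and contact force between the fingers and stain_jar below 0.1 N and linear speed of each of stain_jar, needle_carton below 0.03 m/s and x of needle_carton in the frame of side_tray between -0.085 and 0.085 m and y of needle_carton in the frame of side_tray between -0.055 and 0.055 m and z of needle_carton in the frame of side_tray between -0.002 and 0.012 m and contact force between the fingers and needle_carton below 0.1 N and distance of cover_carton from where it was at the start of the episode below 0.03 m), for 0.2 s.
2. the low carton stands released on the bottom of the card tray, the other two still on the stainless tray (horizontal distance between cover_carton and slide_tray below 0.012 m and z of cover_carton in the frame of slide_tray between -0.003 and 0.009 m and angle between each of cover_carton, stain_jar, needle_carton's own z axis and vertical below 0.12 rad and contact force between the fingers and cover_carton below 0.1 N and linear speed of each of cover_carton, stain_jar, needle_carton below 0.03 m/s and x of stain_jar in the frame of side_tray between -0.085 and 0.085 m and y of stain_jar in the frame of side_tray between -0.055 and 0.055 m and z of stain_jar in the frame of side_tray between -0.002 and 0.012 m and contact force between the fingers and stain_jar below 0.1 N and x of needle_carton in the frame of side_tray between -0.085 and 0.085 m and y of needle_carton in the frame of side_tray between -0.055 and 0.055 m and z of needle_carton in the frame of side_tray between -0.002 and 0.012 m and contact force between the fingers and needle_carton below 0.1 N), for 0.2 s.
3. jar and tall carton stand in the caddy where they stood at the start (distance of each of stain_jar, needle_carton from where it was at the start of the episode below 0.012 m and angle between each of stain_jar, needle_carton's own z axis and vertical below 0.1 rad and contact force between the fingers and stain_jar below 0.1 N and linear speed of each of stain_jar, needle_carton below 0.03 m/s and contact force between the fingers and needle_carton below 0.1 N), for 0.2 s.
At the end, for the whole second after the job is handed in: Low carton upright (0.12 rad) on the bottom of the card tray, centre within 12 mm of the tray's; jar and tall carton upright (0.1 rad), each within 12 mm of where it stood at the start; all released and at rest; beaker and tape within 20 mm of where they were (all of step 3 and horizontal distance between cover_carton and slide_tray below 0.012 m and z of cover_carton in the frame of slide_tray between -0.003 and 0.009 m and angle between cover_carton's own z axis and vertical below 0.12 rad and contact force between the fingers and cover_carton below 0.1 N and linear speed of cover_carton below 0.03 m/s and distance of each of beaker, tape from where it was at the start of the episode below 0.02 m); the robot touches nothing.
It fails at once if the jar is tipped by more than 0.5 rad (angle between stain_jar's own z axis and vertical above 0.5 rad).
It fails at once if the beaker is disturbed (moved more than 20 mm) (distance of beaker from where it was at the start of the episode above 0.02 m).
It fails at once if the roll of tape is disturbed (moved more than 20 mm) (distance of tape from where it was at the start of the episode above 0.02 m).
It also fails if it takes over 120 s, if anything falls off the work surface, if the arm or the gripper's body presses on something with over 40 N, if the wrist force passes 120 N, or if a joint passes its speed limit or range.

### The arm

A 7-joint arm with a two-finger parallel gripper is mounted at the origin on a cart in front of the work surface, level with it; the furniture and walls round the work are solid. World frame = base frame: x ahead of the robot, y to its left, z up, the work surface at z = 0. Lengths are in m, angles in rad, forces in N, time in s.
With the tool pointing down it reaches from about 0.4 to 0.85 m from the base axis. Payload 4.5 kg.
Tool frame: the origin (TCP) lies midway between the tips of the shut fingers; the grasp point (between the pads) lies 19 mm behind it; z points along the fingers, y is the line along which they close (so a half turn about z gives the same grasp; the last joint's range is limited). The gripper opens to 85 mm and grips with 20 to 120 N. Pads are 22 mm wide; open, the fingers measure 114 mm over their backs; the gripper's body (76 mm by 85 mm) begins 54 mm behind the grasp point. The pads swing forward as they close: fully open they stand 13 mm farther back than shut.
Start: joints at [-1.114, 0.689, -0.195, 1.565, 0.157, 0.902, -0.215], TCP at [0.256, 0.57, 0.231] pointing down, gripper open.
Joint ranges: [-3.01, 3.01], [-0.46, 2.08], [-1.47, 1.51], [0.13, 2.56], [-1, 4.14], [0.04, 2.09], [-2.66, 2.66]. Speed limits (rad/s): [2.57, 2.57, 3.14, 3.14, 3.14, 3.14, 3.14].

### API

Orientations are given as a rotation vector (axis times angle).
In Python, from station import robot gives the robot as it stands.
- The arm moves only by the tool inch_along, called after "Emit:" in YAML: its name, and indented under it one key for each argument. Schema: {"type":"object","properties":{"offsets":{"type":"array","items":{"type":"array","items":{"type":"number"},"minItems":7,"maxItems":7},"minItems":1,"maxItems":8},"grip_n":{"type":"number"},"only":{"type":"string"},"quiet":{"type":"boolean"},"lines":{"type":"string"}},"required":["offsets"],"additionalProperties":false}. offsets is a list of rows, 1 to 8 of them, each of 7 numbers: the opening from 0.0 (shut) to 1.0 (fully open), then dx, dy, dz in shares of the most that a row can go, 1 being 50 mm, then a rotation vector rx, ry, rz in fractions of the full range, 1 being 2 pi rad; each row shifts and turns the commanded pose from where the row before left it, along the tool's axes as they then stand; what a row does not reach is not made up. A row lasts 1/10 s, in which the tool goes at most 0.05 m and 0.15 rad, less where a joint would pass 70% of its speed; a pose out of reach is approached as far as the arm can. The fingers move at their own pace and stop on an object; grip_n is the grip in N (left out, the last holds). Time passes only in rows, so rows that do not move let the fingers close. The tool returns the time, the measured TCP pose, the force, the opening and the grip force at its end. only (a regular expression) keeps the lines of the reply that match it, lines (a string "A,B") keeps lines A to B, and quiet returns only ok. Shift and turn numbers lie between -1 and 1, and a call with a number outside is refused. Input that does not fit is refused with a message, and nothing moves.
- robot.get_obs(): the state, without advancing time (a new reading comes with each control period).
- robot.snapshot(name): name is "side" or "top"; returns (picture, depth): 400x640x3 uint8, red, green, blue; 400x640 float32, m along the optical axis (not along the pixel's ray), 0 where there is no reading.
- robot.get_calibration(name): a dict with "intrinsics" (3x3 intrinsics, pixels), "k1" (the pictures are not rectified: a ray, as slopes to the right and down, at radius r is drawn at 1 + k1 r^2 times it, then the intrinsics apply), "view" (4x4, takes a point from world to camera coordinates). Camera axes: x right, y down, z forward; pixel columns grow to the right and rows downward; lengths in m; the calibration is good to about 2 mm. A picture is of the moment at which its call begins. get_calibration takes no time and is no camera call.
- robot.job_done(): hands the job in; it is judged then, once.
The state is a dict: "time_s": time; "joint_positions": joint angles; "joint_velocities": joint speeds; "joint_torque": joint torques, N m; "tool_pos": TCP position; "tool_rot": TCP orientation; "contact_force": force on the tool from outside, world axes, zero at the start; "moment": the same for the moment, N m; "gripper_width": opening from 0.0 (shut) to 1.0 (fully open); "finger_force": force on a finger pad.
Only numpy, scipy, OpenCV 4.12 (cv2) and the standard library are available. Lean on these libraries where they do the work, as an engineer would, in place of code of your own. Each camera call takes 0.05 s, during which the arm holds its last target. There are 200 camera calls.

## Working session

There is one attempt and no reset: what is moved stays moved. The work goes in short steps, Python scripts to look and compute and a tool call to move; the robot and the scene stay as the last step left them, time stands still between calls to the robot, and variables do not carry over. Pictures are saved under pics/ and viewed, at most 14 in all, crops included, and the job is handed in when it is done.

```bash
ls; mkdir -p pics; python3 - <<'E'
from station import robot
import cv2,numpy as np
np.set_printoptions(precision=4,suppress=True)
for n in ("top","side"):
    p,d=robot.snapshot(n); cv2.imwrite(f"pics/{n}0.png",p[...,::-1]); np.savez(f"{n}0.npz",p=p,d=d)
    c=robot.get_calibration(n); print(n,c["intrinsics"],c["k1"],c["view"],(d>0).mean())
o=robot.get_obs(); print(o["tool_pos"],o["tool_rot"],o["gripper_width"],o["time_s"])
E
```

```text
pics
station.py
top [[433.397    0.     320.2666]
 [  0.     433.397  199.6798]
 [  0.       0.       1.    ]] -0.05471581419184833 [[ 0.0042 -0.9998  0.0195  0.1692]
 [-0.9972 -0.0057 -0.0749  0.4625]
 [ 0.075  -0.0191 -0.997   1.0766]
 [ 0.      0.      0.      1.    ]] 0.99600390625
side [[456.2941   0.     321.4576]
 [  0.     456.2941 201.2361]
 [  0.       0.       1.    ]] -0.04111992293612363 [[-0.9902 -0.1386 -0.0155  0.4972]
 [-0.0423  0.4042 -0.9137 -0.0304]
 [ 0.1329 -0.9041 -0.4061  1.1565]
 [ 0.      0.      0.      1.    ]] 0.99587890625
[0.2562 0.5694 0.2305] [-0.659  -3.0715  0.0027] 1.0017142292341827 0.1
```

View pics/top0.png

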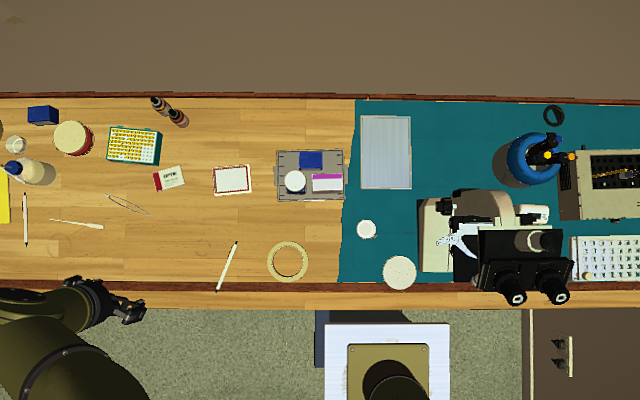

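View pics/side0.png

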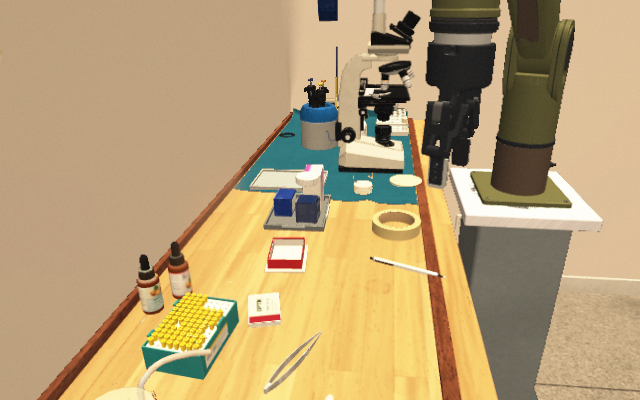

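The top view shows the caddy at about (310,175), with the jar lid at (295,181), tall carton at (327,182) and low carton at (311,160). The card tray is at (232,179), the stainless tray at (386,152), the tape at (287,261) and the beaker probably at (366,229). The side view shows the same layout, all of it standing upright.

```bash
cat > h.py <<'E'
import cv2,numpy as np
from station import robot
np.set_printoptions(precision=4,suppress=True)
def cal(n):
    c=robot.get_calibration(n); return np.array(c["intrinsics"]),np.array([c["k1"],0,0,0.]),np.array(c["view"])
def rays(n,uv):            # pixels -> camera slopes (N,2)
    K,k,V=cal(n); return cv2.undistortPoints(np.float64(uv).reshape(-1,1,2),K,k)[:,0]
def cloud(n,d):            # depth image -> world points HxWx3
    K,k,V=cal(n); h,w=d.shape
    uv=np.stack(np.meshgrid(np.arange(w),np.arange(h)),-1)
    s=rays(n,uv); P=np.c_[s,np.ones(len(s))]*d.reshape(-1,1)
    return ((P-V[:3,3])@V[:3,:3]).reshape(h,w,3)
def onplane(n,uv,z):       # pixels -> world points on plane z
    K,k,V=cal(n); s=rays(n,uv); D=np.c_[s,np.ones(len(s))]@V[:3,:3]; C=-V[:3,:3].T@V[:3,3]
    return C+D*((z-C[2])/D[:,2])[:,None]
def proj(n,P):
    K,k,V=cal(n); return cv2.projectPoints(np.float64(P).reshape(-1,1,3),cv2.Rodrigues(V[:3,:3])[0],V[:3,3],K,k)[0][:,0]
def rect(xy):              # min-area rectangle: centre, sizes, angle of long side
    (c,s,a)=cv2.minAreaRect(np.float32(xy)*1000); 
    if s[0]<s[1]: s=s[::-1]; a+=90
    return np.array(c)/1000,np.array(s),(a+90)%180-90
E
python3 - <<'E'
from h import *
for n in ("top","side"):
    z=np.load(n+"0.npz"); p,d=z["p"],z["d"]; W=cloud(n,d)
    hsv=cv2.cvtColor(p,cv2.COLOR_RGB2HSV)
    if n=="top":
        for nm,u,v in [("lid",295,181),("tall",327,184),("low",311,160),("caddyfl",310,178),("cardfl",232,179),("stainless",386,152),("tape",287,243),("beaker",366,229),("bench",260,230),("disc",400,272)]:
            print(nm,W[v,u])
    x,y,Z=W[...,0],W[...,1],W[...,2]
    box=(x>.38)&(x<.56)&(y>.06)&(y<.32)
    for lo,hi in [(.03,.06),(.07,.097),(.097,.115)]:
        m=box&(Z>lo)&(Z<hi); k,l,st,ce=cv2.connectedComponentsWithStats(m.astype('uint8'))
        for i in range(1,k):
            if st[i,4]>30:
                q=W[l==i]; print(n,lo,st[i,:5],ce[i],"medz",np.median(q[:,2]),"rect",*rect(q[:,:2]),hsv[l==i].mean(0))
p=np.load("top0.npz")["p"][125:295,210:420,::-1]
cv2.imwrite("pics/crop.png",cv2.resize(p,None,fx=3.5,fy=3.5,interpolation=cv2.INTER_CUBIC))
s=np.load("side0.npz")["p"][150:275,220:400,::-1]
cv2.imwrite("pics/crops.png",cv2.resize(s,None,fx=4,fy=4,interpolation=cv2.INTER_CUBIC))
E
```

```text
lid [0.4977 0.2319 0.1075]
tall [0.4929 0.1573 0.0923]
low [0.5567 0.1954 0.0505]
caddyfl [0.5177 0.1978 0.0061]
cardfl [0.514  0.3966 0.0055]
stainless [0.5869 0.0021 0.004 ]
tape [0.3528 0.2537 0.0261]
beaker [0.3883 0.0567 0.0202]
bench [0.3847 0.3239 0.0005]
disc [ 0.2799 -0.0316  0.0033]
top 0.03 [299 159  24  10 233] [310.3734 163.5322] medz 0.04799294444396602 rect [0.5488 0.1966] [56.8211 22.0289] 89.6917953491211 [113.5365 180.0773 129.2275]
top 0.03 [291 186  15   8  40] [300.2  191.25] medz 0.04032736496474945 rect [0.4781 0.2255] [35.9092 13.5519] -65.44518280029297 [104.   101.25  57.9 ]
top 0.03 [312 188  30   6  36] [324.8333 191.6667] medz 0.04737883221580087 rect [0.4786 0.1578] [70.6931  9.3067] 84.4124526977539 [ 13.5     75.1111 104.75  ]
top 0.07 [312 173  31  19 540] [327.0944 181.987 ] medz 0.09284265061685523 rect [0.4986 0.157 ] [71.8482 40.9173] -87.55358743667603 [ 86.6759  51.713  206.3833]
top 0.097 [285 170  21  22 357] [294.8235 180.2829] medz 0.10781575919414188 rect [0.4995 0.232 ] [48.827 46.597] 1.5902186632156372 [ 51.7703  18.7983 231.7983]
side 0.03 [295 179  29  36 572] [309.3199 200.6538] medz 0.0500529680298214 rect [0.4953 0.195 ] [138.0921  47.3517] 84.81816864013672 [ 87.7727  73.2815 112.1101]
side 0.03 [281 189  15  18 207] [288.4541 197.3527] medz 0.04636247668394293 rect [0.5486 0.2005] [64.3917 22.4242] -89.83601653575897 [102.5507 149.1304 129.2174]
side 0.07 [295 165  29  22 243] [313.7284 173.679 ] medz 0.09264435155863454 rect [0.4981 0.1899] [138.0362  48.6925] 87.82830810546875 [ 51.8189  54.8066 228.2551]
side 0.097 [295 172  24  13 246] [306.6057 177.6829] medz 0.10675602481808193 rect [0.4997 0.2361] [47.5996 47.2635] -45.78837203979492 [ 24.1545  34.4065 236.4837]
```

View pics/crop.png

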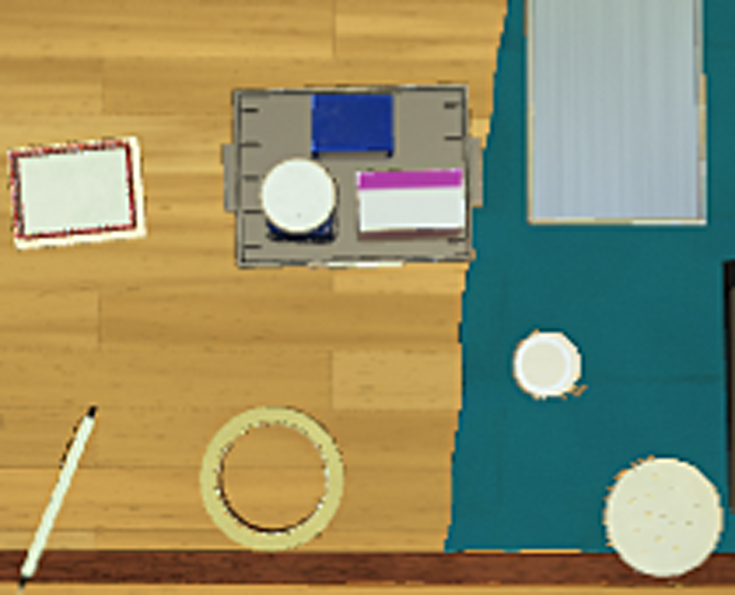

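View pics/crops.png

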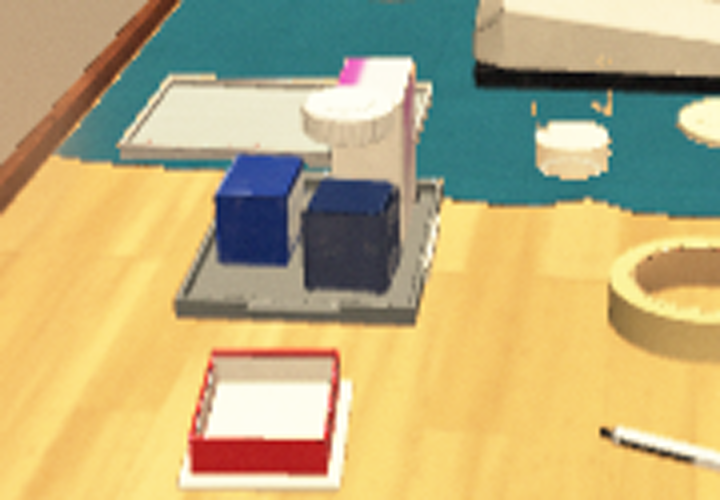

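The crops show the jar lid, the tall carton (purple band at its back edge), the low carton and the red card tray, which is slightly yawed. The measured heights (0.107, 0.093, 0.050) match the text. Next I measure the yaws and the tray centres.

```bash
python3 - <<'E'
from h import *
from scipy.spatial.transform import Rotation as R
D={n:np.load(n+"0.npz") for n in("top","side")}
def comp(n,m,mn=30):
    k,l,st,ce=cv2.connectedComponentsWithStats(m.astype('uint8')); i=1+np.argmax(st[1:,4]); return l==i
for n in D:
    p,d=D[n]["p"],D[n]["d"]; W=cloud(n,d); x,y,Z=W[...,0],W[...,1],W[...,2]; hsv=cv2.cvtColor(p,cv2.COLOR_RGB2HSV)
    m=comp(n,(x>.53)&(x<.6)&(y>.12)&(y<.28)&(Z>.046)&(Z<.06)); q=W[m]; print(n,"low top",rect(q[:,:2]),np.median(q[:,2]))
    m=comp(n,(abs(y-.157)<.05)&(abs(x-.5)<.045)&(Z>.088)&(Z<.098)); q=W[m]; print(n,"tall top",rect(q[:,:2]),np.median(q[:,2]))
    m=comp(n,(abs(y-.232)<.04)&(abs(x-.5)<.045)&(Z>.103)&(Z<.115)); q=W[m]; print(n,"lid",rect(q[:,:2]),np.median(q[:,2]))
    # caddy rim/outline, stainless, card tray, beaker
    b=(abs(y-.195)<.115)&(x>.42)&(x<.64)&(Z>.0045)&(Z<.017); m=comp(n,b); q=W[m]; print(n,"caddy",rect(q[:,:2]), "rim z",np.percentile(q[:,2],[10,95]))
    b=(abs(y-.0)<.09)&(x>.46)&(x<.71)&(Z>.0025)&(Z<.02); m=comp(n,b); q=W[m]; print(n,"stainless",rect(q[:,:2]),np.percentile(q[:,2],[10,50,95]))
    b=(abs(y-.39)<.07)&(x>.44)&(x<.6)&(Z>.013)&(Z<.035); m=comp(n,b); q=W[m]; print(n,"card rim",rect(q[:,:2]),np.percentile(q[:,2],[10,50,95]))
    b=(abs(y-.057)<.07)&(x>.32)&(x<.44)&(Z>.012); m=comp(n,b); q=W[m]; print(n,"beaker",rect(q[:,:2]),q[:,2].max())
    b=(abs(y-.26)<.09)&(x>.24)&(x<.4)&(Z>.018)&(Z<.04); m=comp(n,b); q=W[m]; print(n,"tape",rect(q[:,:2]),np.median(q[:,2]))
    if n=="side":
        m=comp(n,(abs(y-.257)<.02)&(abs(x-.5)<.035)&(Z>.02)&(Z<.08)); q=W[m]; 
        f=np.polyfit(q[:,0],q[:,1],1); print("jar +y face",q.min(0),q.max(0),"slope",f[0],"y mean",np.median(q[:,1]))
o=robot.get_obs(); print(R.from_rotvec(o["tool_rot"]).as_matrix())
E
```

```text
top low top (array([0.5582, 0.1967]), array([56.7838, 37.952 ]), -89.85117866098881) 0.048618560277747025
top tall top (array([0.4989, 0.1571]), array([71.0041, 40.5943]), -89.49321275949478) 0.09301480166727258
top lid (array([0.5002, 0.232 ]), array([47.2972, 46.4525]), 0.39733368158340454) 0.10783795967337861
top caddy (array([0.5258, 0.1947]), array([190.3958, 132.3859]), -87.80625629425049) rim z [0.0049 0.0139]
top stainless (array([0.5862, 0.0103]), array([212.6776, 158.3776]), 1.2527188062667847) [0.003  0.0048 0.0113]
top card rim (array([0.5132, 0.3982]), array([84.9823, 63.2868]), -84.17510795593262) [0.0148 0.0217 0.0265]
top beaker (array([0.3896, 0.0571]), array([47.1144, 45.5454]), -0.14267730712890625) 0.0693990774427978
top tape (array([0.3083, 0.2536]), array([99.4387, 98.8277]), -89.77314007282257) 0.02347374715981316
side low top (array([0.5582, 0.1989]), array([60.6336, 39.2873]), -88.99828457832336) 0.04798442638998844
side tall top (array([0.4981, 0.1589]), array([69.7209, 40.4544]), -87.34625625610352) 0.09264875589136043
side lid (array([0.4998, 0.236 ]), array([47.2635, 47.136 ]), 44.21162796020508) 0.10733654171429946
side caddy (array([0.5251, 0.2015]), array([183.3281, 131.9382]), -88.3188225030899) rim z [0.0051 0.0153]
side stainless (array([0.6125, 0.0129]), array([150.9065, 138.9397]), -89.23500472307205) [0.003  0.0042 0.0105]
side card rim (array([0.5123, 0.3995]), array([88.9797, 62.6097]), -83.9963641166687) [0.0142 0.0191 0.0235]
side beaker (array([0.3881, 0.0598]), array([49.5113, 45.1707]), -86.27499675750732) 0.034491331710184835
side tape (array([0.3083, 0.2548]), array([101.7286, 100.117 ]), 87.19145202636719) 0.022563782008595577
jar +y face [0.4758 0.2373 0.02  ] [0.5242 0.2635 0.0555] slope 0.0383641977318123 y mean 0.25771681069446994
[[-0.912   0.4102 -0.0006]
 [ 0.4102  0.912  -0.0016]
 [-0.0002 -0.0017 -1.    ]]
```

The manual's scale: shifts go in shares of 50 mm and turns go in shares of 2 pi rad. Converting my numbers, 0.139 rad / 6.2832 = 0.0221.

```bash
cat >> h.py <<'E'
def go(x,y,z,yaw=None):    # needed shift in the tool's axes; yaw = world angle of tool y
    from scipy.spatial.transform import Rotation as R
    o=robot.get_obs(); M=R.from_rotvec(o["tool_rot"]); d=M.inv().apply(np.array([x,y,z])-o["tool_pos"])
    A=M.as_matrix(); a=np.arctan2(A[1,1],A[0,1])
    print("pos",o["tool_pos"],"tooly yaw",a,"tilt",A[:,2][:2],"shift",d,"rz",None if yaw is None else a-yaw,"w",o["gripper_width"],"F",o["contact_force"],o["finger_force"],"t",o["time_s"],"q",np.array(o["joint_positions"]))
E
```

Emit:
inch_along:
  offsets:
    - [1, 0, 0, 0, 0, 0, 0.0221]
    - [1, 0, 0, 0, 0, 0, 0.0221]
    - [1, 0, 0, 0, 0, 0, 0.0221]
    - [1, 0, 0, 0, 0, 0, 0.0221]
    - [1, 0, 0, 0, 0, 0, 0.0221]
    - [1, 0, 0, 0, 0, 0, 0.0221]
    - [1, 0, 0, 0, 0, 0, 0.0221]
    - [1, 0, 0, 0, 0, 0, 0.0221]
  grip_n: 40

```text
time_s: 0.9
tool_pos: [0.2561, 0.5696, 0.2308]
tool_rot: [2.187, 2.255, -0.002]
contact_force: [-0.7, 0.5, -0.3]
gripper_width: 1.004
finger_force: 0.0
```

```bash
python3 -c "
from h import *
go(.5,.2335,.2,.03)
W=cloud('top',np.load('top0.npz')['d'])
c=onplane('top',[(361,115),(410,117),(411,188),(361,187)],.012);print(c,c.mean(0))"
```

```text
pos [0.2561 0.5696 0.2308] tooly yaw 0.030440678735168966 tilt [-0.0005 -0.001 ] shift [-0.3434  0.2335  0.031 ] rz 0.00044067873516896727 w 1.0043498782094373 F [-0.6839  0.4804 -0.3219] 0.0 t 0.9 q [-1.2939  0.6904  0.1307  1.5766 -0.1078  0.8828 -1.0938]
[[ 0.6815  0.0674  0.012 ]
 [ 0.6778 -0.0599  0.012 ]
 [ 0.4931 -0.0599  0.012 ]
 [ 0.4948  0.0681  0.012 ]] [0.5868 0.0039 0.012 ]
```

Emit:
inch_along:
  offsets:
    - [1, -0.86, 0.584, 0.02, 0, 0, 0]
    - [1, -0.86, 0.584, 0.02, 0, 0, 0]
    - [1, -0.86, 0.584, 0.02, 0, 0, 0]
    - [1, -0.86, 0.584, 0.02, 0, 0, 0]
    - [1, -0.86, 0.584, 0.02, 0, 0, 0]
    - [1, -0.86, 0.584, 0.02, 0, 0, 0]
    - [1, -0.86, 0.584, 0.02, 0, 0, 0]
    - [1, -0.86, 0.584, 0.02, 0, 0, 0]

```text
time_s: 1.7
tool_pos: [0.4935, 0.2457, 0.2233]
tool_rot: [-2.18, -2.261, 0.001]
contact_force: [0.7, 0.2, -0.1]
gripper_width: 1.002
finger_force: 0.0
```

Emit:
inch_along:
  offsets:
    - [1, 0, 0, 0, 0, 0, 0]
    - [1, 0, 0, 0, 0, 0, 0]
  quiet: true

```text
ok
```

```bash
python3 -c "
from h import *
go(.5,.2335,.066,.03)
p,d=robot.snapshot('top');W=cloud('top',d);print(W[181,295]); cv2.imwrite('pics/t1.png',p[110:260,250:420,::-1])"
```

```text
pos [0.4935 0.2457 0.2233] tooly yaw 0.032097661446789695 tilt [-0.0006 -0.0006] shift [-0.0123  0.0062  0.1573] rz 0.002097661446789696 w 0.9968363848230967 F [-0.6054  1.656  -0.0072] 0.0 t 1.9 q [-0.5877  0.6012  0.0688  1.8074 -0.0577  0.7357 -0.4559]
[0.4276 0.2085 0.7006]
```

Scaled: 0.04 m is 0.8, 0.03 m is 0.6.

Emit:
inch_along:
  offsets:
    - [1, -0.246, 0.124, 0.4, 0, 0, 0]
    - [1, 0, 0, 0.8, 0, 0, 0]
    - [1, 0, 0, 0.8, 0, 0, 0]
    - [1, 0, 0, 0.6, 0, 0, 0]
    - [1, 0, 0, 0.4, 0, 0, 0]
    - [1, 0, 0, 0.146, 0, 0, 0]
    - [1, 0, 0, 0, 0, 0, 0]

```text
time_s: 2.65
tool_pos: [0.4982, 0.2368, 0.0656]
tool_rot: [-2.177, -2.263, 0.002]
contact_force: [0.1, 0.1, -0.8]
gripper_width: 1.003
finger_force: 0.0
```

```bash
python3 -c "
from h import *
go(.5,.2335,.066,.03)"
```

```text
pos [0.4982 0.2368 0.0656] tooly yaw 0.038597027446518474 tilt [-0.002  0.   ] shift [-0.0034  0.0017 -0.0004] rz 0.008597027446518475 w 1.0031827857620765 F [ 0.1456  0.0897 -0.8168] 0.0 t 2.65 q [-0.5457  0.8496  0.0324  1.9151 -0.0684  0.3796 -0.4222]
```

Scaled: -0.0034 m is -0.068, 0.0017 m is 0.034.

Emit:
inch_along:
  offsets:
    - [1, -0.068, 0.034, 0, 0, 0, 0]
    - [1, 0, 0, 0, 0, 0, 0]
    - [0, 0, 0, 0, 0, 0, 0]
    - [0, 0, 0, 0, 0, 0, 0]
    - [0, 0, 0, 0, 0, 0, 0]
    - [0, 0, 0, 0, 0, 0, 0]
    - [0, 0, 0, 0, 0, 0, 0]
    - [0, 0, 0, 0, 0, 0, 0]
  grip_n: 40

```text
time_s: 3.45
tool_pos: [0.5015, 0.2322, 0.067]
tool_rot: [2.181, 2.261, 0.001]
contact_force: [-0.9, 0.0, 6.0]
gripper_width: 0.575
finger_force: 40.5
```

```bash
python3 -c "
from h import *
go(.5,.2335,.226,.03)"
```

```text
pos [0.5015 0.2322 0.067 ] tooly yaw 0.036034972603200724 tilt [0.0006 0.0005] shift [ 0.0014 -0.0013 -0.159 ] rz 0.006034972603200725 w 0.5749365857329438 F [-0.8692  0.0268  6.0481] 40.51548909192206 t 3.45 q [-0.5362  0.8473  0.0326  1.9142 -0.0663  0.3803 -0.417 ]
```

Scaled: -0.03 m is -0.6, -0.02 m is -0.4.

Emit:
inch_along:
  offsets:
    - [0, 0, 0, -0.2, 0, 0, 0]
    - [0, 0, 0, -0.4, 0, 0, 0]
    - [0, 0, 0, -0.6, 0, 0, 0]
    - [0, 0, 0, -0.6, 0, 0, 0]
    - [0, 0, 0, -0.6, 0, 0, 0]
    - [0, 0, 0, -0.4, 0, 0, 0]
    - [0, 0, 0, 0, 0, 0, 0]

```text
time_s: 4.15
tool_pos: [0.5029, 0.2327, 0.2093]
tool_rot: [2.18, 2.26, 0.009]
contact_force: [1.0, 0.1, -2.8]
gripper_width: 0.573
finger_force: 42.0
```

```bash
python3 -c "
from h import *
go(.542,.003,.21,.015)"
```

```text
pos [0.5029 0.2327 0.2093] tooly yaw 0.03580736122432308 tilt [0.0053 0.0029] shift [-0.231   0.0308 -0.0012] rz 0.020807361224323077 w 0.5729215247680554 F [ 0.9693  0.1008 -2.7628] 42.01498712591274 t 4.15 q [-0.5546  0.6211  0.0625  1.8203 -0.0567  0.6958 -0.4246]
```

Scaled: -0.04 m is -0.8, -0.035 m is -0.7, 0.005 rad / 6.2832 = 0.0008.

Emit:
inch_along:
  offsets:
    - [0, -0.4, 0.048, 0, 0, 0, 0]
    - [0, -0.7, 0.1, 0, 0, 0, 0.0008]
    - [0, -0.8, 0.1, 0, 0, 0, 0.0008]
    - [0, -0.8, 0.1, 0, 0, 0, 0.0008]
    - [0, -0.8, 0.1, 0, 0, 0, 0.0008]
    - [0, -0.7, 0.1, 0, 0, 0, 0]
    - [0, -0.42, 0.068, 0, 0, 0, 0]
    - [0, 0, 0, 0, 0, 0, 0]

```text
time_s: 4.95
tool_pos: [0.5375, -0.0032, 0.2052]
tool_rot: [2.211, 2.231, -0.006]
contact_force: [-0.2, -1.3, -2.3]
gripper_width: 0.573
finger_force: 42.0
```

Emit:
inch_along:
  offsets:
    - [0, 0, 0, 0.6, 0, 0, 0]
    - [0, 0, 0, 0.6, 0, 0, 0]
    - [0, 0, 0, 0.6, 0, 0, 0]
    - [0, 0, 0, 0.2, 0, 0, 0]
    - [0, 0, 0, 0, 0, 0, 0]

```text
time_s: 5.45
tool_pos: [0.5366, 0.0028, 0.1047]
tool_rot: [-2.2, -2.238, 0.004]
contact_force: [-0.3, 0.3, -1.9]
gripper_width: 0.57
finger_force: 42.1
```

```bash
python3 -c "
from h import *
go(.542,.003,.068,.015)"
```

```text
pos [0.5366 0.0028 0.1047] tooly yaw 0.01711571691364248 tilt [-0.0042  0.0004] shift [0.0001 0.0056 0.0367] rz 0.0021157169136424812 w 0.5704094878217475 F [-0.3193  0.2837 -1.9421] 42.060496744270495 t 5.45 q [-0.0979  0.77    0.012   1.9416 -0.0216  0.4342 -0.0525]
```

Scaled: 0.015 m is 0.3, 0.01 m is 0.2.

Emit:
inch_along:
  offsets:
    - [0, 0, 0.06, 0.3, 0, 0, 0]
    - [0, 0, 0.04, 0.2, 0, 0, 0]
    - [0, 0, 0, 0.1, 0, 0, 0]
    - [0, 0, 0, 0.06, 0, 0, 0]
    - [0, 0, 0, 0, 0, 0, 0]
    - [0, 0, 0, 0, 0, 0, 0]

```text
time_s: 6.05
tool_pos: [0.5433, 0.002, 0.0736]
tool_rot: [2.203, 2.239, 0.001]
contact_force: [-0.2, -0.1, -1.9]
gripper_width: 0.575
finger_force: 42.2
```

```bash
python3 -c "
from h import *
go(.542,.003,.067,.015)"
```

```text
pos [0.5433 0.002  0.0736] tooly yaw 0.0159297849411041 tilt [0.0005 0.0001] shift [ 0.001  -0.0013  0.0066] rz 0.0009297849411041004 w 0.5745381954846044 F [-0.2459 -0.0949 -1.8912] 42.18147344196041 t 6.05 q [-0.0946  0.8283  0.0103  1.9393 -0.021   0.3736 -0.0522]
```

Scaled: 0.003 m is 0.06, 0.002 m is 0.04.

Emit:
inch_along:
  offsets:
    - [0, 0, 0, 0.06, 0, 0, 0]
    - [0, 0, 0, 0.04, 0, 0, 0]
    - [0, 0, 0, 0, 0, 0, 0]
    - [0, 0, 0, 0, 0, 0, 0]

```text
time_s: 6.45
tool_pos: [0.5431, 0.002, 0.0683]
tool_rot: [-2.203, -2.239, -0.0]
contact_force: [0.6, -0.2, -2.8]
gripper_width: 0.571
finger_force: 42.2
```

Emit:
inch_along:
  offsets:
    - [0, 0, 0, 0.02, 0, 0, 0]
    - [0, 0, 0, 0.02, 0, 0, 0]
    - [0, 0, 0, 0, 0, 0, 0]
    - [0, 0, 0, 0, 0, 0, 0]

```text
time_s: 6.85
tool_pos: [0.5432, 0.0019, 0.067]
tool_rot: [2.203, 2.239, 0.001]
contact_force: [-0.9, -0.8, 5.8]
gripper_width: 0.572
finger_force: 42.5
```

Scaled: -0.04 m is -0.8, -0.03 m is -0.6.

Emit:
inch_along:
  offsets:
    - [0.8, 0, 0, 0, 0, 0, 0]
    - [0.8, 0, 0, 0, 0, 0, 0]
    - [0.8, 0, 0, 0, 0, 0, 0]
    - [0.8, 0, 0, -0.4, 0, 0, 0]
    - [0.8, 0, 0, -0.8, 0, 0, 0]
    - [1, 0, 0, -0.8, 0, 0, 0]
    - [1, 0, 0, -0.6, 0, 0, 0]
    - [1, 0, 0, 0, 0, 0, 0]

```text
time_s: 7.65
tool_pos: [0.546, 0.002, 0.2003]
tool_rot: [2.2, 2.235, 0.01]
contact_force: [-0.5, 0.3, -0.0]
gripper_width: 0.997
finger_force: 0.0
```

```bash
python3 -c "
from h import *
go(.4985,.158,.2,.025)
p,d=robot.snapshot('side');cv2.imwrite('pics/s2.png',p[120:300,200:460,::-1])"
```

```text
pos [0.546  0.002  0.2003] tooly yaw 0.01566559330019757 tilt [0.0086 0.0005] shift [ 0.1568 -0.045  -0.0001] rz -0.009334406699802431 w 0.9972131595334452 F [-0.5118  0.2922 -0.0075] 0.0 t 7.65 q [-0.1023  0.6222  0.023   1.8547 -0.0217  0.6563 -0.0508]
```

View pics/s2.png

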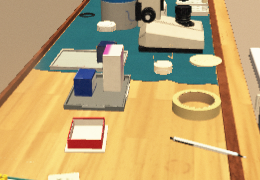

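The jar is hidden behind the tall carton in this view, so I check it by depth.

Scaled: 0.04 m is 0.8, 0.035 m is 0.7, -0.01 rad / 6.2832 = -0.0016.

Emit:
inch_along:
  offsets:
    - [1, 0.4, -0.1, 0, 0, 0, 0]
    - [1, 0.8, -0.2, 0, 0, 0, -0.0016]
    - [1, 0.8, -0.2, 0, 0, 0, 0]
    - [1, 0.7, -0.2, 0, 0, 0, 0]
    - [1, 0.436, -0.2, 0, 0, 0, 0]
    - [1, 0, 0, 0, 0, 0, 0]
    - [1, 0, 0, 0, 0, 0, 0]

```text
time_s: 8.4
tool_pos: [0.4939, 0.1575, 0.1952]
tool_rot: [-2.191, -2.251, 0.003]
contact_force: [0.2, -0.6, 0.8]
gripper_width: 1.0
finger_force: 0.0
```

```bash
python3 -c "
from h import *
go(.4985,.158,.066,.025)
for n in ('side','top'):
  p,d=robot.snapshot(n);W=cloud(n,d);x,y,Z=np.moveaxis(W,2,0)
  for lo,hi,m in((.098,.115,(abs(y-.002)<.05)&(abs(x-.543)<.05)),(.085,.098,(abs(y-.158)<.06)&(abs(x-.498)<.05)),(.044,.055,(abs(y-.197)<.06)&(abs(x-.558)<.045))):
    q=W[m&(Z>lo)&(Z<hi)]
    if len(q)>20:print(n,lo,len(q),rect(q[:,:2]),np.median(q[:,2]))"
```

```text
pos [0.4939 0.1575 0.1952] tooly yaw 0.027114675189704354 tilt [-0.0019 -0.0012] shift [0.0005 0.0048 0.1292] rz 0.002114675189704353 w 0.9998409904728854 F [ 0.2048 -0.6105  0.7928] 0.0 t 8.4 q [-0.4307  0.6039  0.0526  1.9297 -0.0514  0.6115 -0.3181]
side 0.098 142 (array([0.5409, 0.0062]), array([47.685 , 46.1429]), 57.22935485839844) 0.106596494574801
side 0.085 255 (array([0.4982, 0.1613]), array([72.4461, 40.4861]), -87.93732857704163) 0.09246394343468212
side 0.044 216 (array([0.5457, 0.1982]), array([64.4908, 61.4766]), 3.6774981021881104) 0.04786219062092842
top 0.098 166 (array([ 0.5498, -0.0062]), array([47.9769, 23.7334]), 42.30181121826172) 0.10767422383527946
top 0.085 77 (array([0.4957, 0.1882]), array([41.4829, 16.0435]), 21.350196838378906) 0.09322331667880014
top 0.044 136 (array([0.5581, 0.2127]), array([37.8628, 24.6466]), 0.620772123336792) 0.04829515547312864
```

The jar stands at (0.541, 0.004), upright. Tall carton next.

Scaled: 0.04 m is 0.8, 0.004 m is 0.08.

Emit:
inch_along:
  offsets:
    - [1, 0.01, 0.08, 0.6, 0, 0, 0]
    - [1, 0, 0, 0.8, 0, 0, 0]
    - [1, 0, 0, 0.6, 0, 0, 0]
    - [1, 0, 0, 0.4, 0, 0, 0]
    - [1, 0, 0, 0.16, 0, 0, 0]
    - [1, 0, 0, 0, 0, 0, 0]
    - [1, 0, 0, 0, 0, 0, 0]

```text
time_s: 9.2
tool_pos: [0.4995, 0.1578, 0.069]
tool_rot: [2.193, 2.248, 0.002]
contact_force: [-0.8, -0.5, 0.8]
gripper_width: 1.003
finger_force: 0.0
```

```bash
python3 -c "
from h import *
go(.4985,.158,.066,.025)"
```

```text
pos [0.4995 0.1578 0.069 ] tooly yaw 0.024870035175291492 tilt [0.0013 0.0002] shift [ 0.0002 -0.001   0.003 ] rz -0.0001299648247085096 w 1.0033517623802102 F [-0.8192 -0.4629  0.7545] 0.0 t 9.2 q [-0.4101  0.8243  0.0261  2.0001 -0.0605  0.3166 -0.31  ]
```

Scaled: 0.003 m is 0.06, -0.0005 m is -0.01.

Emit:
inch_along:
  offsets:
    - [1, 0, -0.01, 0.06, 0, 0, 0]
    - [0, 0, 0, 0, 0, 0, 0]
    - [0, 0, 0, 0, 0, 0, 0]
    - [0, 0, 0, 0, 0, 0, 0]
    - [0, 0, 0, 0, 0, 0, 0]
    - [0, 0, 0, 0, 0, 0, 0]
    - [0, 0, 0, 0, 0, 0, 0]
    - [0, 0, 0, 0, 0, 0, 0]
  grip_n: 25

```text
time_s: 10.0
tool_pos: [0.4984, 0.1585, 0.0657]
tool_rot: [2.192, 2.25, 0.001]
contact_force: [-1.0, -1.2, 5.2]
gripper_width: 0.478
finger_force: 27.4
```

```bash
python3 -c "
from h import *
go(.5,.158,.2,.025)"
```

```text
pos [0.4984 0.1585 0.0657] tooly yaw 0.02601274803348171 tilt [0.0008 0.0004] shift [-0.0005  0.0016 -0.1343] rz 0.0010127480334817078 w 0.47751514896145214 F [-0.9595 -1.207   5.1757] 27.36341893672943 t 10.0 q [-0.4109  0.83    0.0249  2.0029 -0.0608  0.3086 -0.3102]
```

Scaled: -0.035 m is -0.7, -0.025 m is -0.5.

Emit:
inch_along:
  offsets:
    - [0, 0, 0, -0.2, 0, 0, 0]
    - [0, 0, 0, -0.5, 0, 0, 0]
    - [0, 0, 0, -0.7, 0, 0, 0]
    - [0, 0, 0, -0.7, 0, 0, 0]
    - [0, 0, 0, -0.5, 0, 0, 0]
    - [0, 0, 0, -0.2, 0, 0, 0]
    - [0, 0, 0, 0, 0, 0, 0]

```text
time_s: 10.7
tool_pos: [0.4987, 0.1585, 0.2064]
tool_rot: [2.192, 2.249, 0.004]
contact_force: [-0.1, -1.0, -1.0]
gripper_width: 0.47
finger_force: 26.9
```

Emit:
inch_along:
  offsets:
    - [0, -0.2, 0.2, 0, 0, 0, 0]
    - [0, -0.4, 0.4, 0, 0, 0, 0.0016]
    - [0, -0.7, 0.6, 0, 0, 0, 0]
    - [0, -0.7, 0.6, 0, 0, 0, 0]
    - [0, -0.6, 0.5, 0, 0, 0, 0]
    - [0, -0.36, 0.3, 0, 0, 0, 0]
    - [0, -0.2, 0.12, 0, 0, 0, 0]
    - [0, 0, 0, 0, 0, 0, 0]

```text
time_s: 11.5
tool_pos: [0.6367, 0.0002, 0.2035]
tool_rot: [-2.207, -2.235, 0.004]
contact_force: [-0.1, 0.1, -0.7]
gripper_width: 0.474
finger_force: 26.8
```

```bash
python3 -c "
from h import *
go(.634,.002,.1,.015)"
```

```text
pos [0.6367 0.0002 0.2035] tooly yaw 0.012798232615737782 tilt [-0.0024 -0.0013] shift [ 0.002  -0.0024  0.1035] rz -0.002201767384262218 w 0.4736180210619049 F [-0.0521  0.129  -0.7463] 26.81546151638031 t 11.5 q [-0.0923  0.7347  0.035   1.5613 -0.0298  0.8486 -0.0337]
```

Scaled: 0.035 m is 0.7, 0.025 m is 0.5.

Emit:
inch_along:
  offsets:
    - [0, 0.04, -0.04, 0.4, 0, 0, 0]
    - [0, 0, 0, 0.7, 0, 0, 0]
    - [0, 0, 0, 0.7, 0, 0, 0]
    - [0, 0, 0, 0.5, 0, 0, 0]
    - [0, 0, 0, 0.2, 0, 0, 0]
    - [0, 0, 0, 0.06, 0, 0, 0]
    - [0, 0, 0, 0, 0, 0, 0]
    - [0, 0, 0, 0, 0, 0, 0]

```text
time_s: 12.3
tool_pos: [0.6359, 0.0051, 0.0787]
tool_rot: [2.202, 2.238, 0.003]
contact_force: [-0.4, 0.1, -0.8]
gripper_width: 0.469
finger_force: 26.8
```

```bash
python3 -c "
from h import *
go(.634,.002,.0657,.015)"
```

```text
pos [0.6359 0.0051 0.0787] tooly yaw 0.016314325151090645 tilt [0.0025 0.0003] shift [-0.0031 -0.002   0.013 ] rz 0.001314325151090645 w 0.46949998337843135 F [-0.3843  0.127  -0.8381] 26.808282136917114 t 12.3 q [-0.0922  0.8985  0.0216  1.6509 -0.0305  0.5899 -0.0371]
```

Scaled: 0.006 m is 0.12, 0.004 m is 0.08.

Emit:
inch_along:
  offsets:
    - [0, -0.04, 0, 0.12, 0, 0, 0]
    - [0, 0, 0, 0.08, 0, 0, 0]
    - [0, 0, 0, 0.04, 0, 0, 0]
    - [0, 0, 0, 0, 0, 0, 0]
    - [0, 0, 0, 0, 0, 0, 0]

```text
time_s: 12.8
tool_pos: [0.6353, 0.0024, 0.0655]
tool_rot: [2.203, 2.238, 0.0]
contact_force: [0.6, -0.3, 2.1]
gripper_width: 0.47
finger_force: 25.2
```

Emit:
inch_along:
  offsets:
    - [0, 0, 0, 0.02, 0, 0, 0]
    - [0, 0, 0, 0.01, 0, 0, 0]
    - [0, 0, 0, 0, 0, 0, 0]
    - [0, 0, 0, 0, 0, 0, 0]

```text
time_s: 13.2
tool_pos: [0.6355, 0.0024, 0.0654]
tool_rot: [2.203, 2.238, 0.001]
contact_force: [-2.3, -1.5, 11.0]
gripper_width: 0.47
finger_force: 25.7
```

Scaled: -0.04 m is -0.8, -0.03 m is -0.6.

Emit:
inch_along:
  offsets:
    - [0.47, 0, 0, -0.02, 0, 0, 0]
    - [0.75, 0, 0, 0, 0, 0, 0]
    - [0.75, 0, 0, 0, 0, 0, 0]
    - [0.75, 0, 0, 0, 0, 0, 0]
    - [0.75, 0, 0, -0.4, 0, 0, 0]
    - [0.75, 0, 0, -0.8, 0, 0, 0]
    - [1, 0, 0, -0.8, 0, 0, 0]
    - [1, 0, 0, -0.6, 0, 0, 0]

```text
time_s: 14.0
tool_pos: [0.6355, 0.0029, 0.197]
tool_rot: [2.203, 2.238, 0.002]
contact_force: [0.1, -0.3, -0.6]
gripper_width: 0.999
finger_force: 0.0
```

Emit:
inch_along:
  offsets:
    - [1, 0.6, -0.2, 0, 0, 0, 0]
    - [1, 0.9, -0.3, 0, 0, 0, 0]
    - [1, 1, -0.4, 0, 0, 0, 0]
    - [1, 0.9, -0.4, 0, 0, 0, 0]
    - [1, 0.5, -0.2, 0, 0, 0, 0]
    - [1, 0, 0, 0, 0, 0, 0]
    - [1, 0, 0, 0, 0, 0, 0]

```text
time_s: 14.7
tool_pos: [0.558, 0.1935, 0.1946]
tool_rot: [2.202, 2.241, -0.001]
contact_force: [0.0, -0.6, 0.4]
gripper_width: 0.998
finger_force: 0.0
```

```bash
python3 -c "
from h import *
go(.5582,.1975,.028,.01)
for n in ('side','top'):
  p,d=robot.snapshot(n);W=cloud(n,d);x,y,Z=np.moveaxis(W,2,0)
  cv2.imwrite(f'pics/{n}3.png',p[...,::-1])
  for lo,hi,m in((.098,.115,(abs(y-.002)<.05)&(abs(x-.543)<.05)),(.085,.098,(abs(y-.002)<.06)&(abs(x-.634)<.045)),(.044,.055,(abs(y-.197)<.06)&(abs(x-.558)<.045))):
    q=W[m&(Z>lo)&(Z<hi)]
    if len(q)>20:print(n,lo,len(q),rect(q[:,:2]),np.median(q[:,2]))"
```

```text
pos [0.558  0.1935 0.1946] tooly yaw 0.017693190193239353 tilt [-0.0002 -0.0004] shift [0.0041 0.0003 0.1666] rz 0.007693190193239352 w 0.9982768153418123 F [ 0.0336 -0.6191  0.4234] 0.0 t 14.7 q [-0.4485  0.6874  0.0631  1.7191 -0.0592  0.7373 -0.3381]
side 0.098 141 (array([0.5402, 0.0075]), array([47.5666, 46.3252]), 51.16704177856445) 0.10652801333783771
side 0.085 185 (array([0.6341, 0.0036]), array([76.9449, 41.0981]), -88.74506962299347) 0.09239179773885844
side 0.044 203 (array([0.5581, 0.1997]), array([60.1576, 40.0186]), 89.72814178466797) 0.04791779896959195
top 0.098 102 (array([ 0.5456, -0.0121]), array([43.7011, 17.8901]), 17.67446517944336) 0.10735696312336528
top 0.085 499 (array([0.6352, 0.0026]), array([69.3072, 42.0694]), -88.17557561397552) 0.09273631179884269
top 0.044 92 (array([0.5579, 0.2163]), array([37.7504, 17.4008]), 0.3411087393760681) 0.04824552208847855
```

View pics/side3.png

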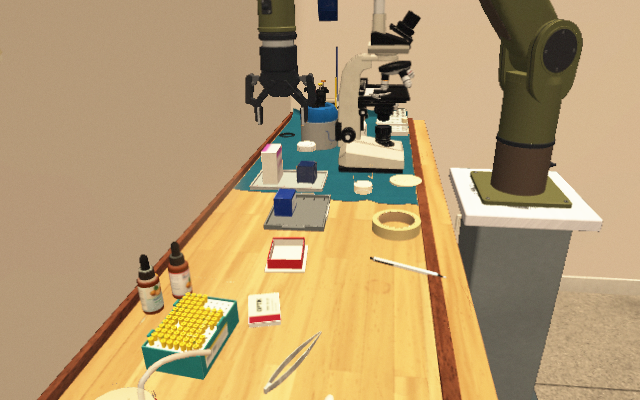

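The tall carton at (272,165) and the jar at (307,165) both stand on the stainless tray. The low carton at (285,203) is untouched, so I go down for it.

Scaled: 0.04 m is 0.8, 0.03 m is 0.6, 0.008 rad / 6.2832 = 0.0013.

Emit:
inch_along:
  offsets:
    - [1, 0.08, 0, 0.6, 0, 0, 0.0013]
    - [1, 0, 0, 0.8, 0, 0, 0]
    - [1, 0, 0, 0.8, 0, 0, 0]
    - [1, 0, 0, 0.6, 0, 0, 0]
    - [1, 0, 0, 0.36, 0, 0, 0]
    - [1, 0, 0, 0.12, 0, 0, 0]
    - [1, 0, 0, 0, 0, 0, 0]
    - [1, 0, 0, 0, 0, 0, 0]

```text
time_s: 15.6
tool_pos: [0.5594, 0.1965, 0.0318]
tool_rot: [2.213, 2.228, 0.003]
contact_force: [0.9, 0.7, 0.0]
gripper_width: 0.996
finger_force: 0.0
```

```bash
python3 -c "
from h import *
go(.5582,.1975,.028,.01)"
```

```text
pos [0.5594 0.1965 0.0318] tooly yaw 0.0068601593997768655 tilt [0.0019 0.0004] shift [ 0.001  -0.0012  0.0038] rz -0.0031398406002231347 w 0.9961118999550613 F [0.9002 0.7064 0.0181] 0.0 t 15.6 q [-0.4366  0.9361  0.0365  1.7986 -0.0733  0.4063 -0.3408]
```

Scaled: 0.003 m is 0.06, -0.001 m is -0.02.

Emit:
inch_along:
  offsets:
    - [1, 0.02, -0.02, 0.06, 0, 0, 0]
    - [0, 0, 0, 0, 0, 0, 0]
    - [0, 0, 0, 0, 0, 0, 0]
    - [0, 0, 0, 0, 0, 0, 0]
    - [0, 0, 0, 0, 0, 0, 0]
    - [0, 0, 0, 0, 0, 0, 0]
    - [0, 0, 0, 0, 0, 0, 0]
    - [0, 0, 0, 0, 0, 0, 0]
  grip_n: 25

```text
time_s: 16.4
tool_pos: [0.5576, 0.1982, 0.0282]
tool_rot: [2.212, 2.23, 0.001]
contact_force: [-0.1, -0.0, 4.8]
gripper_width: 0.469
finger_force: 26.2
```

Emit:
inch_along:
  offsets:
    - [0, 0, 0, -0.2, 0, 0, 0]
    - [0, 0, 0, -0.5, 0, 0, 0]
    - [0, 0, 0, -0.7, 0, 0, 0]
    - [0, 0, 0, -0.7, 0, 0, 0]
    - [0, 0, 0, -0.4, 0, 0, 0]
    - [0, 0, 0, 0, 0, 0, 0]

```text
time_s: 17.0
tool_pos: [0.5592, 0.1986, 0.1562]
tool_rot: [2.211, 2.228, 0.009]
contact_force: [-0.1, -0.7, -0.4]
gripper_width: 0.467
finger_force: 25.6
```

```bash
python3 -c "
from h import *
go(.513,.3985,.15,.104)"
```

```text
pos [0.5592 0.1986 0.1562] tooly yaw 0.007765086844866438 tilt [0.0059 0.0023] shift [ 0.2003 -0.0447  0.0064] rz -0.09623491315513355 w 0.46738420810803066 F [-0.1478 -0.6974 -0.4325] 25.637716948986053 t 17.0 q [-0.4536  0.7412  0.0601  1.7497 -0.067   0.6464 -0.3482]
```

Scaled: 0.04 m is 0.8, 0.035 m is 0.7, -0.02 rad / 6.2832 = -0.0032.

Emit:
inch_along:
  offsets:
    - [0, 0.4, -0.08, 0, 0, 0, -0.0016]
    - [0, 0.7, -0.16, 0, 0, 0, -0.0032]
    - [0, 0.8, -0.166, 0, 0, 0, -0.0032]
    - [0, 0.8, -0.12, 0, 0, 0, -0.0032]
    - [0, 0.7, -0.08, 0, 0, 0, -0.0025]
    - [0, 0.4, -0.04, 0, 0, 0, -0.0016]
    - [0, 0.2, 0, 0, 0, 0, 0]
    - [0, 0, 0, 0, 0, 0, 0]

```text
time_s: 17.8
tool_pos: [0.5145, 0.3964, 0.1522]
tool_rot: [2.102, 2.334, -0.001]
contact_force: [-0.0, 0.3, -0.0]
gripper_width: 0.468
finger_force: 25.6
```

Emit:
inch_along:
  offsets:
    - [0, 0, 0, 0, 0, 0, 0]
  quiet: true

```text
ok
```

```bash
python3 -c "
from h import *
go(.513,.3985,.06,.104)"
```

```text
pos [0.5158 0.3935 0.1525] tooly yaw 0.10114675018799092 tilt [ 0.0002 -0.0026] shift [ 0.0055 -0.0022  0.0925] rz -0.0028532498120090732 w 0.4671015534056501 F [ 0.3122 -0.1173  0.6388] 25.631248354911804 t 17.9 q [-0.7665  0.8144  0.0802  1.5672 -0.0812  0.7647 -0.5515]
```

Emit:
inch_along:
  offsets:
    - [0, 0.08, -0.04, 0.4, 0, 0, 0]
    - [0, 0, 0, 0.7, 0, 0, 0]
    - [0, 0, 0, 0.5, 0, 0, 0]
    - [0, 0, 0, 0.24, 0, 0, 0]
    - [0, 0, 0, 0, 0, 0, 0]
    - [0, 0, 0, 0, 0, 0, 0]

```text
time_s: 18.5
tool_pos: [0.5136, 0.3995, 0.0618]
tool_rot: [2.104, 2.332, 0.002]
contact_force: [-0.1, 0.3, 0.6]
gripper_width: 0.466
finger_force: 25.6
```

```bash
python3 -c "
from h import *
go(.513,.3985,.0305,.104)
p,d=robot.snapshot('top'); cv2.imwrite('pics/t4.png',cv2.resize(p[130:230,190:290,::-1],None,fx=5,fy=5))
p,d=robot.snapshot('side'); cv2.imwrite('pics/s4.png',cv2.resize(p[180:300,230:350,::-1],None,fx=5,fy=5,interpolation=2))
"
```

```text
pos [0.5136 0.3995 0.0618] tooly yaw 0.10255869170288837 tilt [0.0015 0.0004] shift [-0.0009 -0.0007  0.0313] rz -0.0014413082971116292 w 0.46639926382428926 F [-0.0587  0.3225  0.5501] 25.606418251991272 t 18.5 q [-0.7657  0.9402  0.063   1.6073 -0.0895  0.5955 -0.5519]
```

View pics/s4.png

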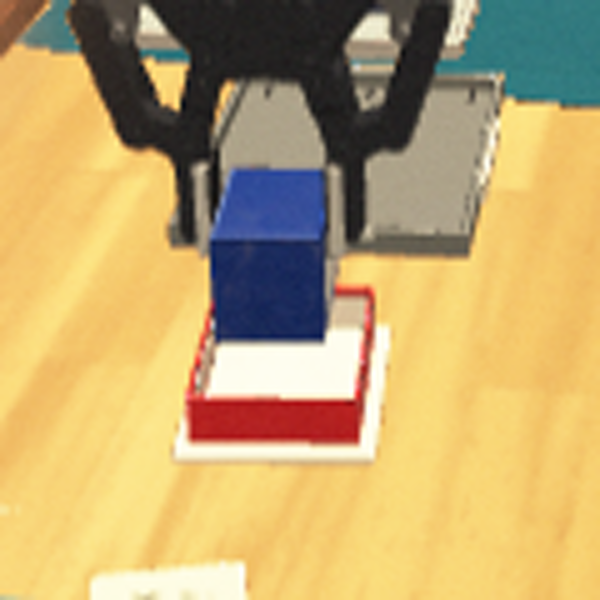

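```bash
python3 -c "
from h import *
print(onplane('side',[(230+212/5,180+339/5),(230+324/5,180+339/5)],.039-.0))
print(onplane('side',[(230+188/5,180+400/5),(230+363/5,180+401/5),(230+374/5,180+290/5)],.025))
"
```

```text
[[0.5313 0.4275 0.039 ]
 [0.4909 0.4229 0.039 ]]
[[0.5361 0.4473 0.025 ]
 [0.4739 0.4408 0.025 ]
 [0.4841 0.3591 0.025 ]]
```

Scaled: 0.01 m is 0.2, -0.002 m is -0.04.

Emit:
inch_along:
  offsets:
    - [0, 0.04, -0.04, 0.2, 0, 0, 0]
    - [0, 0, 0, 0.2, 0, 0, 0]
    - [0, 0, 0, 0.1, 0, 0, 0]
    - [0, 0, 0, 0.04, 0, 0, 0]
    - [0, 0, 0, 0, 0, 0, 0]
    - [0, 0, 0, 0, 0, 0, 0]

```text
time_s: 19.2
tool_pos: [0.5103, 0.4019, 0.0339]
tool_rot: [2.103, 2.334, 0.001]
contact_force: [-1.1, -0.9, -0.8]
gripper_width: 0.469
finger_force: 25.6
```

```bash
python3 -c "
from h import *
go(.5115,.402,.030,.104)"
```

```text
pos [0.5103 0.4019 0.0339] tooly yaw 0.10397350334886461 tilt [0.0003 0.0001] shift [-0.      0.0012  0.0039] rz -2.6496651135382576e-05 w 0.4691817375869989 F [-1.0637 -0.8836 -0.8489] 25.607353448867798 t 19.2 q [-0.7689  0.981   0.0579  1.6143 -0.0921  0.5485 -0.554 ]
```

Scaled: 0.002 m is 0.04, 0.001 m is 0.02.

Emit:
inch_along:
  offsets:
    - [0, 0, 0.02, 0.04, 0, 0, 0]
    - [0, 0, 0, 0.02, 0, 0, 0]
    - [0, 0, 0, 0, 0, 0, 0]
    - [0, 0, 0, 0, 0, 0, 0]

```text
time_s: 19.6
tool_pos: [0.5111, 0.402, 0.0309]
tool_rot: [-2.103, -2.334, -0.0]
contact_force: [-0.1, 0.5, 0.4]
gripper_width: 0.471
finger_force: 25.6
```

Emit:
inch_along:
  offsets:
    - [0, 0, 0, 0.02, 0, 0, 0]
    - [0, 0, 0, 0, 0, 0, 0]
    - [0, 0, 0, 0, 0, 0, 0]

```text
time_s: 19.9
tool_pos: [0.5111, 0.402, 0.0298]
tool_rot: [-2.103, -2.334, -0.0]
contact_force: [1.1, -0.2, -0.0]
gripper_width: 0.469
finger_force: 25.6
```

Scaled: 0.001 m is 0.02.

Emit:
inch_along:
  offsets:
    - [0, 0, 0, 0.02, 0, 0, 0]
    - [0, 0, 0, 0, 0, 0, 0]
    - [0, 0, 0, 0, 0, 0, 0]

```text
time_s: 20.2
tool_pos: [0.5111, 0.402, 0.0298]
tool_rot: [-2.103, -2.334, -0.0]
contact_force: [-1.6, -0.6, 7.1]
gripper_width: 0.471
finger_force: 26.4
```

Emit:
inch_along:
  offsets:
    - [0.75, 0, 0, 0, 0, 0, 0]
    - [0.75, 0, 0, 0, 0, 0, 0]
    - [0.75, 0, 0, 0, 0, 0, 0]
    - [0.75, 0, 0, -0.4, 0, 0, 0]
    - [0.8, 0, 0, -0.8, 0, 0, 0]
    - [1, 0, 0, -0.8, 0, 0, 0]
    - [1, 0, 0, -0.8, 0, 0, 0]
    - [1, -0.8, 0, -0.4, 0, 0, 0]

```text
time_s: 21.0
tool_pos: [0.5147, 0.3705, 0.1924]
tool_rot: [-2.09, -2.341, -0.017]
contact_force: [0.1, 0.1, 0.1]
gripper_width: 1.004
finger_force: 0.0
```

Emit:
inch_along:
  offsets:
    - [1, -1, 0, 0, 0, 0, 0]
    - [1, -1, 0.1, 0, 0, 0, 0.0048]
    - [1, -1, 0.2, 0, 0, 0, 0.0048]
    - [1, -1, 0.2, 0, 0, 0, 0.0048]
    - [1, -1, 0.2, 0, 0, 0, 0]
    - [1, -0.8, 0.1, 0, 0, 0, 0]
    - [1, -0.4, 0, 0, 0, 0, 0]
    - [1, 0, 0, 0, 0, 0, 0]

```text
time_s: 21.8
tool_pos: [0.5724, 0.0526, 0.1888]
tool_rot: [2.213, 2.227, -0.004]
contact_force: [-0.0, -0.9, 0.1]
gripper_width: 0.994
finger_force: 0.0
```

```bash
python3 -c "
from h import *
go(.5425,.003,.2,.015)
for n in ('side','top'):
  p,d=robot.snapshot(n);W=cloud(n,d);x,y,Z=np.moveaxis(W,2,0)
  cv2.imwrite(f'pics/{n}5.png',cv2.resize(p[130:280,210:360,::-1],None,fx=4,fy=4,interpolation=2))
  m=(abs(y-.4)<.06)&(abs(x-.512)<.05)
  for lo,hi in((.042,.06),(.015,.03)):
    q=W[m&(Z>lo)&(Z<hi)]; print(n,lo,len(q),rect(q[:,:2]),np.median(q[:,2]))"
```

```text
pos [0.5724 0.0526 0.1888] tooly yaw 0.006547647801107823 tilt [-0.0002 -0.003 ] shift [-0.0494 -0.0302 -0.0111] rz -0.008452352198892177 w 0.9942630823509238 F [-0.0145 -0.8547  0.1029] 0.0 t 21.8 q [-0.2027  0.6761  0.0495  1.7723 -0.0438  0.695  -0.1238]
side 0.042 408 (array([0.5106, 0.4041]), array([59.6717, 40.9078]), -84.9259786605835) 0.049549621408268435
side 0.015 406 (array([0.5124, 0.3988]), array([88.6656, 62.5813]), -84.12206077575684) 0.02108458304319264
top 0.042 405 (array([0.5112, 0.4012]), array([58.5731, 40.5331]), -84.17881202697754) 0.050095562174495935
top 0.015 176 (array([0.5132, 0.3985]), array([85.3977, 63.2136]), -84.39292049407959) 0.02150931114745799
```

View pics/side5.png

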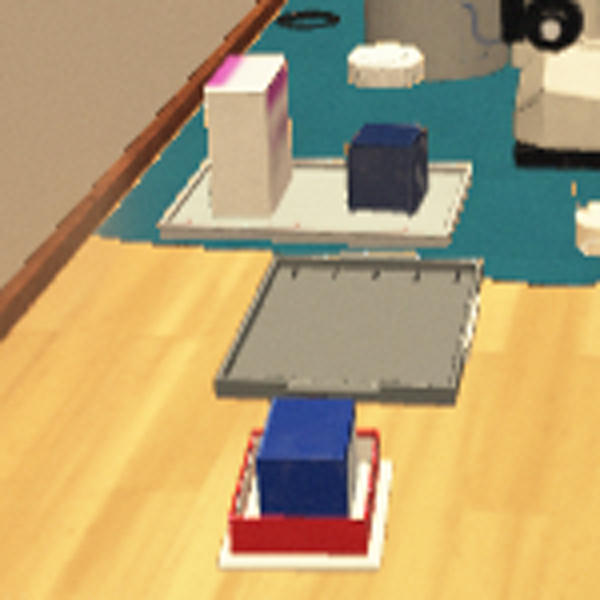

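View pics/top5.png

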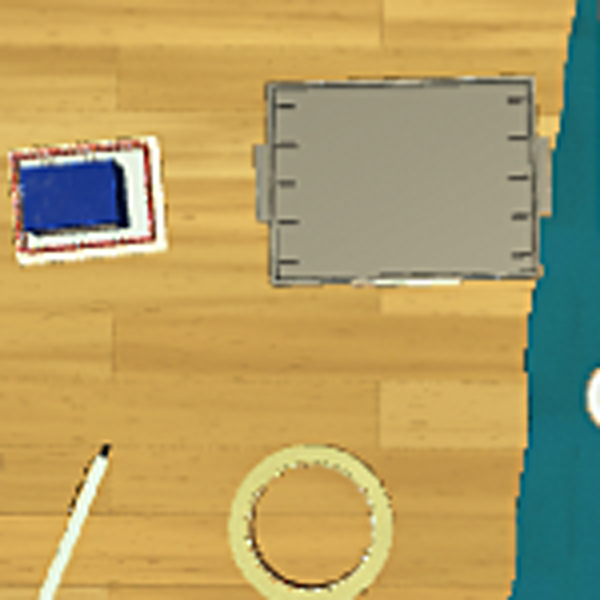

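The low carton is flat in the card tray, about 4–5 mm off centre. In the side view the jar and tall carton are on the stainless tray at (388,165) and (250,140). Next, the jar goes back.

The manual's scale: shifts go in shares of 50 mm and turns go in shares of 2 pi rad. Converting my numbers, -0.02 m is -0.4, -0.012 m is -0.24, -0.008 rad / 6.2832 = -0.0013.

Emit:
inch_along:
  offsets:
    - [0.85, -0.4, -0.24, 0, 0, 0, -0.0013]
    - [0.85, -0.4, -0.24, 0, 0, 0, 0]
    - [0.85, -0.192, -0.12, 0, 0, 0, 0]
    - [0.85, 0, 0, 0, 0, 0, 0]
    - [0.85, 0, 0, 0, 0, 0, 0]

```text
time_s: 22.4
tool_pos: [0.5439, 0.0098, 0.1889]
tool_rot: [-2.194, -2.248, -0.003]
contact_force: [0.3, 0.6, 0.5]
gripper_width: 0.847
finger_force: 0.0
```

```bash
python3 -c "
from h import *
go(.5425,.002,.067,.016)"
```

```text
pos [0.5439 0.0098 0.1889] tooly yaw 0.023990320821841587 tilt [0.0011 0.0015] shift [-0.008  -0.0017  0.1219] rz 0.007990320821841587 w 0.8473620178437011 F [0.3161 0.6106 0.4655] 0.0 t 22.4 q [-0.1202  0.6397  0.03    1.8644 -0.0325  0.6367 -0.046 ]
```

Scaled: 0.03 m is 0.6, 0.025 m is 0.5, 0.008 rad / 6.2832 = 0.0013.

Emit:
inch_along:
  offsets:
    - [0.85, -0.16, -0.02, 0.4, 0, 0, 0.0013]
    - [0.85, 0, 0, 0.6, 0, 0, 0]
    - [0.85, 0, 0, 0.6, 0, 0, 0]
    - [0.85, 0, 0, 0.5, 0, 0, 0]
    - [0.85, 0, 0, 0.26, 0, 0, 0]
    - [0.85, 0, 0, 0.06, 0, 0, 0]
    - [0.85, 0, 0, 0, 0, 0, 0]
    - [0.85, 0, 0, 0, 0, 0, 0]

```text
time_s: 23.2
tool_pos: [0.5434, 0.0001, 0.0688]
tool_rot: [2.204, 2.236, 0.003]
contact_force: [0.7, -0.2, 0.3]
gripper_width: 0.847
finger_force: 0.0
```

```bash
python3 -c "
from h import *
go(.543,.002,.067,.016)"
```

```text
pos [0.5434 0.0001 0.0688] tooly yaw 0.014327337624187666 tilt [0.0023 0.0003] shift [ 0.0019 -0.0004  0.0018] rz -0.0016726623758123345 w 0.8469467166173135 F [ 0.7039 -0.2103  0.3005] 0.0 t 23.2 q [-0.0948  0.8367  0.0164  1.9424 -0.0348  0.3605 -0.0369]
```

Scaled: 0.002 m is 0.04, 0.001 m is 0.02.

Emit:
inch_along:
  offsets:
    - [0.85, 0.04, 0, 0.02, 0, 0, 0]
    - [0.85, 0, 0, 0, 0, 0, 0]
    - [0, 0, 0, 0, 0, 0, 0]
    - [0, 0, 0, 0, 0, 0, 0]
    - [0, 0, 0, 0, 0, 0, 0]
    - [0, 0, 0, 0, 0, 0, 0]
    - [0, 0, 0, 0, 0, 0, 0]
    - [0, 0, 0, 0, 0, 0, 0]
  grip_n: 40

```text
time_s: 24.0
tool_pos: [0.5425, 0.0018, 0.0673]
tool_rot: [2.206, 2.237, 0.001]
contact_force: [-1.3, -0.2, 5.7]
gripper_width: 0.574
finger_force: 40.7
```

Emit:
inch_along:
  offsets:
    - [0, 0, 0, -0.2, 0, 0, 0]
    - [0, 0, 0, -0.5, 0, 0, 0]
    - [0, 0, 0, -0.7, 0, 0, 0]
    - [0, 0, 0, -0.6, 0, 0, 0]
    - [0, 0, 0, -0.4, 0, 0, 0]
    - [0, 0, 0, 0, 0, 0, 0]
    - [0, 0, 0, 0, 0, 0, 0]

```text
time_s: 24.7
tool_pos: [0.5419, 0.0018, 0.1866]
tool_rot: [-2.206, -2.237, 0.0]
contact_force: [0.0, 0.2, -1.4]
gripper_width: 0.577
finger_force: 42.1
```

```bash
python3 -c "
from h import *
go(.501,.2325,.19,.036)"
```

```text
pos [0.5419 0.0018 0.1866] tooly yaw 0.014089378156479435 tilt [-0.0003  0.0001] shift [ 0.2313 -0.0377 -0.0033] rz -0.021910621843520564 w 0.5768598532340229 F [ 0.0328  0.2317 -1.4242] 42.125483751297 t 24.7 q [-0.1085  0.6414  0.0332  1.8713 -0.0339  0.6296 -0.0405]
```

Scaled: 0.04 m is 0.8, 0.035 m is 0.7, -0.006 rad / 6.2832 = -0.001.

Emit:
inch_along:
  offsets:
    - [0, 0.4, -0.06, 0, 0, 0, 0]
    - [0, 0.7, -0.12, 0, 0, 0, -0.001]
    - [0, 0.8, -0.14, 0, 0, 0, -0.001]
    - [0, 0.8, -0.14, 0, 0, 0, -0.001]
    - [0, 0.8, -0.14, 0, 0, 0, -0.0006]
    - [0, 0.7, -0.1, 0, 0, 0, 0]
    - [0, 0.4, -0.06, 0, 0, 0, 0]
    - [0, 0, 0, 0, 0, 0, 0]

```text
time_s: 25.5
tool_pos: [0.496, 0.2352, 0.1849]
tool_rot: [-2.17, -2.266, 0.002]
contact_force: [0.2, 0.9, -2.8]
gripper_width: 0.57
finger_force: 42.1
```

Emit:
inch_along:
  offsets:
    - [0, 0, 0, 0.5, 0, 0, 0]
    - [0, 0, 0, 0.7, 0, 0, 0]
    - [0, 0, 0, 0.5, 0, 0, 0]
    - [0, 0, 0, 0.2, 0, 0, 0]
    - [0, 0, 0, 0, 0, 0, 0]
    - [0, 0, 0, 0, 0, 0, 0]

```text
time_s: 26.1
tool_pos: [0.4991, 0.2303, 0.0922]
tool_rot: [2.182, 2.26, 0.001]
contact_force: [0.7, -0.4, -2.0]
gripper_width: 0.571
finger_force: 42.0
```

```bash
python3 -c "
from h import *
go(.501,.2325,.067,.036)"
```

```text
pos [0.4991 0.2303 0.0922] tooly yaw 0.0351625591519316 tilt [ 0.0007 -0.    ] shift [0.0022 0.002  0.0252] rz -0.0008374408480683951 w 0.5707750581323496 F [ 0.7394 -0.4114 -1.9848] 42.02108681201935 t 26.1 q [-0.5481  0.8023  0.0534  1.9146 -0.0921  0.4264 -0.3919]
```

Scaled: 0.012 m is 0.24, 0.008 m is 0.16.

Emit:
inch_along:
  offsets:
    - [0, 0.04, 0.04, 0.24, 0, 0, 0]
    - [0, 0, 0, 0.16, 0, 0, 0]
    - [0, 0, 0, 0.06, 0, 0, 0]
    - [0, 0, 0, 0.02, 0, 0, 0]
    - [0, 0, 0, 0, 0, 0, 0]
    - [0, 0, 0, 0, 0, 0, 0]

```text
time_s: 26.7
tool_pos: [0.5006, 0.2329, 0.068]
tool_rot: [2.181, 2.261, 0.001]
contact_force: [-0.2, -0.8, -1.8]
gripper_width: 0.568
finger_force: 42.2
```

```bash
python3 -c "
from h import *
go(.501,.2325,.067,.036)"
```

```text
pos [0.5006 0.2329 0.068 ] tooly yaw 0.036005153309168085 tilt [0.0005 0.0002] shift [-0.0004  0.0004  0.001 ] rz 5.153309168087761e-06 w 0.5675167191517507 F [-0.1892 -0.8213 -1.7879] 42.19803214073181 t 26.7 q [-0.5467  0.8459  0.0471  1.9157 -0.0946  0.3816 -0.3916]
```

Scaled: 0.001 m is 0.02, 0.0005 m is 0.01.

Emit:
inch_along:
  offsets:
    - [0, 0, 0, 0.02, 0, 0, 0]
    - [0, 0, 0, 0.01, 0, 0, 0]
    - [0, 0, 0, 0, 0, 0, 0]
    - [0, 0, 0, 0, 0, 0, 0]

```text
time_s: 27.1
tool_pos: [0.5007, 0.233, 0.0673]
tool_rot: [2.181, 2.261, 0.002]
contact_force: [-1.3, 0.2, 5.4]
gripper_width: 0.572
finger_force: 42.5
```

Emit:
inch_along:
  offsets:
    - [0.85, 0, 0, 0, 0, 0, 0]
    - [0.85, 0, 0, 0, 0, 0, 0]
    - [0.85, 0, 0, 0, 0, 0, 0]
    - [0.85, 0, 0, -0.4, 0, 0, 0]
    - [0.9, 0, 0, -0.8, 0, 0, 0]
    - [0.9, 0, 0, -0.8, 0, 0, 0]
    - [0.8, 0, 0, -0.6, 0, 0, 0]
    - [0.8, 0, 0, 0, 0, 0, 0]

```text
time_s: 27.9
tool_pos: [0.5031, 0.2339, 0.2004]
tool_rot: [2.18, 2.259, 0.013]
contact_force: [0.0, 0.2, 0.1]
gripper_width: 0.803
finger_force: 0.0
```

```bash
python3 -c "
from h import *
go(.6355,.0025,.195,.015)"
```

```text
pos [0.5031 0.2339 0.2004] tooly yaw 0.03560977187872832 tilt [0.0078 0.004 ] shift [-0.236   0.124   0.0054] rz 0.020609771878728318 w 0.802768505577456 F [0.0375 0.1508 0.1347] 0.0 t 27.9 q [-0.5696  0.6344  0.0844  1.8309 -0.0802  0.6708 -0.4034]
```

Scaled: -0.045 m is -0.9, -0.04 m is -0.8, 0.01 rad / 6.2832 = 0.0016.

Emit:
inch_along:
  offsets:
    - [0.8, -0.6, 0.32, 0, 0, 0, 0]
    - [0.8, -0.9, 0.48, 0, 0, 0, 0.0016]
    - [0.8, -0.9, 0.48, 0, 0, 0, 0.0016]
    - [0.8, -0.9, 0.48, 0, 0, 0, 0]
    - [0.8, -0.8, 0.4, 0, 0, 0, 0]
    - [0.8, -0.44, 0.24, 0, 0, 0, 0]
    - [0.8, -0.18, 0.08, 0, 0, 0, 0]
    - [0.8, 0, 0, 0, 0, 0, 0]

```text
time_s: 28.7
tool_pos: [0.6283, 0.0014, 0.1954]
tool_rot: [-2.205, -2.236, 0.002]
contact_force: [-1.3, -0.1, -0.2]
gripper_width: 0.796
finger_force: 0.0
```

Emit:
inch_along:
  offsets:
    - [0.8, 0, 0, 0, 0, 0, 0]
  quiet: true

```text
ok
```

```bash
python3 -c "
from h import *
go(.6355,.0025,.066,.0155)
for n in ('side','top'):
  p,d=robot.snapshot(n);W=cloud(n,d);x,y,Z=np.moveaxis(W,2,0)
  for lo,hi,m in((.098,.115,(abs(y-.232)<.05)&(abs(x-.5)<.05)),(.085,.098,(abs(y-.002)<.06)&(abs(x-.634)<.045))):
    q=W[m&(Z>lo)&(Z<hi)]
    if len(q)>20:print(n,lo,len(q),rect(q[:,:2]),np.median(q[:,2]))"
```

```text
pos [0.6276 0.005  0.1957] tooly yaw 0.018427981008950885 tilt [-0.0018  0.0019] shift [-0.0029  0.0081  0.1296] rz 0.002927981008950885 w 0.7992093609901794 F [-0.4387  1.0979  0.0397] 0.0 t 28.8 q [-0.1051  0.7323  0.0451  1.5995 -0.0444  0.8126 -0.0226]
side 0.098 241 (array([0.4998, 0.2376]), array([49.3556, 46.7821]), -47.345027923583984) 0.10703717132190277
side 0.085 184 (array([0.6334, 0.0034]), array([76.2669, 40.0679]), -89.40921878814697) 0.09250352450661635
top 0.098 358 (array([0.5003, 0.2332]), array([48.6295, 47.0263]), -89.80313089489937) 0.10769488819934969
top 0.085 359 (array([0.6352, 0.0028]), array([68.0635, 42.7983]), -87.98791146278381) 0.09307426411258582
```

The jar is back within about 1.5 mm of its start in both views. Next, the tall carton.

Scaled: 0.035 m is 0.7, 0.025 m is 0.5.

Emit:
inch_along:
  offsets:
    - [0.8, -0.04, 0.16, 0.4, 0, 0, 0]
    - [0.8, 0, 0, 0.7, 0, 0, 0]
    - [0.8, 0, 0, 0.7, 0, 0, 0]
    - [0.8, 0, 0, 0.5, 0, 0, 0]
    - [0.8, 0, 0, 0.24, 0, 0, 0]
    - [0.8, 0, 0, 0.04, 0, 0, 0]
    - [0.8, 0, 0, 0, 0, 0, 0]
    - [0.8, 0, 0, 0, 0, 0, 0]

```text
time_s: 29.7
tool_pos: [0.6378, 0.001, 0.0689]
tool_rot: [2.202, 2.238, 0.003]
contact_force: [0.3, 0.7, 0.0]
gripper_width: 0.8
finger_force: 0.0
```

```bash
python3 -c "
from h import *
go(.6355,.0025,.066,.0155)"
```

```text
pos [0.6378 0.001  0.0689] tooly yaw 0.01628898948045087 tilt [0.0029 0.0002] shift [ 0.0016 -0.0023  0.0029] rz 0.0007889894804508704 w 0.8003923851917834 F [0.3268 0.6986 0.0192] 0.0 t 29.7 q [-0.0911  0.9152  0.0321  1.6485 -0.0468  0.5757 -0.0161]
```

Scaled: -0.002 m is -0.04, 0.001 m is 0.02.

Emit:
inch_along:
  offsets:
    - [0.8, 0.02, -0.04, 0.04, 0, 0, 0]
    - [0.8, 0, 0, 0, 0, 0, 0]
    - [0, 0, 0, 0, 0, 0, 0]
    - [0, 0, 0, 0, 0, 0, 0]
    - [0, 0, 0, 0, 0, 0, 0]
    - [0, 0, 0, 0, 0, 0, 0]
    - [0, 0, 0, 0, 0, 0, 0]
    - [0, 0, 0, 0, 0, 0, 0]
  grip_n: 25

```text
time_s: 30.5
tool_pos: [0.6349, 0.0016, 0.0656]
tool_rot: [2.203, 2.239, 0.001]
contact_force: [0.1, -0.7, 4.6]
gripper_width: 0.468
finger_force: 26.5
```

Emit:
inch_along:
  offsets:
    - [0, 0, 0, -0.2, 0, 0, 0]
    - [0, 0, 0, -0.6, 0, 0, 0]
    - [0, 0, 0, -0.7, 0, 0, 0]
    - [0, 0, 0, -0.6, 0, 0, 0]
    - [0, 0, 0, -0.4, 0, 0, 0]
    - [0, 0, 0, 0, 0, 0, 0]
    - [0, 0, 0, 0, 0, 0, 0]

```text
time_s: 31.2
tool_pos: [0.6343, 0.0017, 0.1902]
tool_rot: [-2.203, -2.239, 0.0]
contact_force: [-0.1, -0.5, -1.5]
gripper_width: 0.472
finger_force: 26.1
```

```bash
python3 -c "
from h import *
go(.4984,.1585,.19,.026)"
```

```text
pos [0.6343 0.0017 0.1902] tooly yaw 0.01605494721472415 tilt [-0.0003  0.0001] shift [ 0.159  -0.1333  0.0003] rz -0.009945052785275847 w 0.4724338393140029 F [-0.065  -0.549  -1.4806] 26.089569926261902 t 31.2 q [-0.1009  0.7469  0.0471  1.5846 -0.0444  0.8114 -0.0197]
```

Scaled: 0.032 m is 0.64, 0.03 m is 0.6, -0.005 rad / 6.2832 = -0.0008.

Emit:
inch_along:
  offsets:
    - [0, 0.24, -0.2, 0, 0, 0, 0]
    - [0, 0.5, -0.42, 0, 0, 0, -0.0008]
    - [0, 0.64, -0.54, 0, 0, 0, -0.0008]
    - [0, 0.64, -0.54, 0, 0, 0, 0]
    - [0, 0.6, -0.5, 0, 0, 0, 0]
    - [0, 0.36, -0.3, 0, 0, 0, 0]
    - [0, 0.184, -0.16, 0, 0, 0, 0]
    - [0, 0, 0, 0, 0, 0, 0]

```text
time_s: 32.0
tool_pos: [0.4965, 0.1578, 0.1894]
tool_rot: [-2.188, -2.252, 0.003]
contact_force: [-0.2, -0.9, -0.1]
gripper_width: 0.466
finger_force: 26.0
```

Emit:
inch_along:
  offsets:
    - [0, 0, 0, 0.4, 0, 0, 0]
    - [0, 0, 0, 0.5, 0, 0, 0]
    - [0, 0, 0, 0.3, 0, 0, 0]
    - [0, 0, 0, 0, 0, 0, 0]
    - [0, 0, 0, 0, 0, 0, 0]
    - [0, 0, 0, 0, 0, 0, 0]

```text
time_s: 32.6
tool_pos: [0.4992, 0.1562, 0.131]
tool_rot: [2.193, 2.248, 0.002]
contact_force: [0.5, -0.4, -1.0]
gripper_width: 0.468
finger_force: 26.0
```

```bash
python3 -c "
from h import *
go(.4984,.1577,.0657,.026)"
```

```text
pos [0.4992 0.1562 0.131 ] tooly yaw 0.024686940168310405 tilt [0.0018 0.0002] shift [ 0.0015 -0.0009  0.0653] rz -0.001313059831689594 w 0.4681724855203887 F [ 0.4891 -0.4429 -1.0201] 26.019919216632843 t 32.6 q [-0.4249  0.7133  0.0545  1.9734 -0.08    0.4551 -0.2871]
```

Scaled: 0.025 m is 0.5, 0.02 m is 0.4.

Emit:
inch_along:
  offsets:
    - [0, 0.02, -0.01, 0.4, 0, 0, 0]
    - [0, 0, 0, 0.5, 0, 0, 0]
    - [0, 0, 0, 0.24, 0, 0, 0]
    - [0, 0, 0, 0.1, 0, 0, 0]
    - [0, 0, 0, 0, 0, 0, 0]
    - [0, 0, 0, 0, 0, 0, 0]

```text
time_s: 33.2
tool_pos: [0.4982, 0.1579, 0.0691]
tool_rot: [2.192, 2.25, 0.002]
contact_force: [-0.4, -0.3, 0.3]
gripper_width: 0.469
finger_force: 26.0
```

```bash
python3 -c "
from h import *
go(.4984,.1577,.0657,.026)"
```

```text
pos [0.4982 0.1579 0.0691] tooly yaw 0.025923514808088605 tilt [0.0014 0.0004] shift [-0.0002  0.0002  0.0034] rz -7.648519191139416e-05 w 0.4688848602728819 F [-0.3505 -0.2585  0.3031] 26.03870540857315 t 33.2 q [-0.4171  0.8239  0.0364  2.0041 -0.0864  0.3136 -0.2842]
```

Scaled: 0.002 m is 0.04, 0.001 m is 0.02.

Emit:
inch_along:
  offsets:
    - [0, 0, 0, 0.04, 0, 0, 0]
    - [0, 0, 0, 0.02, 0, 0, 0]
    - [0, 0, 0, 0, 0, 0, 0]
    - [0, 0, 0, 0, 0, 0, 0]

```text
time_s: 33.6
tool_pos: [0.4979, 0.1579, 0.0656]
tool_rot: [2.192, 2.25, 0.001]
contact_force: [0.2, 0.6, 0.9]
gripper_width: 0.467
finger_force: 26.3
```

Emit:
inch_along:
  offsets:
    - [0, 0, 0, 0.02, 0, 0, 0]
    - [0, 0, 0, 0, 0, 0, 0]
    - [0, 0, 0, 0, 0, 0, 0]

```text
time_s: 33.9
tool_pos: [0.4983, 0.1579, 0.0653]
tool_rot: [2.191, 2.25, 0.003]
contact_force: [-0.5, -0.7, 8.5]
gripper_width: 0.471
finger_force: 26.2
```

Scaled: -0.04 m is -0.8, -0.03 m is -0.6.

Emit:
inch_along:
  offsets:
    - [0.47, 0, 0, -0.02, 0, 0, 0]
    - [0.85, 0, 0, 0, 0, 0, 0]
    - [0.85, 0, 0, 0, 0, 0, 0]
    - [0.85, 0, 0, 0, 0, 0, 0]
    - [0.85, 0, 0, -0.4, 0, 0, 0]
    - [0.9, 0, 0, -0.8, 0, 0, 0]
    - [0.9, 0, 0, -0.8, 0, 0, 0]
    - [0.9, 0, 0, -0.6, 0, 0, 0]

```text
time_s: 34.7
tool_pos: [0.4978, 0.1578, 0.1973]
tool_rot: [2.192, 2.25, 0.002]
contact_force: [0.5, 0.7, -0.5]
gripper_width: 0.902
finger_force: 0.0
```

Emit:
inch_along:
  offsets:
    - [0.9, -0.6, 0, -0.4, 0, 0, 0]
    - [0.9, -1, 0, 0, 0, 0, 0]
    - [0.9, -1, 0, 0, 0, 0, 0]
    - [0.9, -1, 0, 0, 0, 0, 0]
    - [0.9, -0.6, 0, 0, 0, 0, 0]
    - [0.9, 0, 0, 0, 0, 0, 0]
    - [0.9, 0, 0, 0, 0, 0, 0]
    - [0.9, 0, 0, 0, 0, 0, 0]

```text
time_s: 35.5
tool_pos: [0.503, -0.0505, 0.2151]
tool_rot: [-2.189, -2.252, -0.001]
contact_force: [-0.4, 0.1, -0.7]
gripper_width: 0.897
finger_force: 0.0
```

```bash
python3 -c "
from h import *
for n in ('side','top'):
  p,d=robot.snapshot(n);W=cloud(n,d);x,y,Z=np.moveaxis(W,2,0)
  cv2.imwrite(f'pics/{n}6.png',cv2.resize(p[130:280,210:360,::-1],None,fx=4,fy=4,interpolation=2))
  for nm,lo,hi,m in(('jar',.098,.115,(abs(y-.232)<.05)&(abs(x-.5)<.05)),('tall',.085,.098,(abs(y-.158)<.048)&(abs(x-.498)<.045)),('low',.042,.06,(abs(y-.4)<.06)&(abs(x-.512)<.05)),('tape',.018,.04,(abs(y-.26)<.09)&(x>.24)&(x<.4)),('beaker',.012,.08,(abs(y-.057)<.05)&(x>.32)&(x<.44))):
    q=W[m&(Z>lo)&(Z<hi)]
    if len(q)>20:print(n,nm,len(q),rect(q[:,:2]),np.median(q[:,2]))"
```

```text
side jar 242 (array([0.498 , 0.2371]), array([49.2801, 47.9661]), -44.73280715942383) 0.10687970354706632
side tall 156 (array([0.4963, 0.1595]), array([71.9421, 39.6147]), -87.55431199073792) 0.09293874921830222
side low 406 (array([0.5104, 0.4033]), array([59.7531, 40.3972]), -84.33095026016235) 0.049477490540336205
side tape 527 (array([0.3075, 0.2554]), array([101.1344, 100.9114]), -82.05115747451782) 0.022674592279831252
side beaker 194 (array([0.3873, 0.0585]), array([52.7019, 45.2404]), 61.53144073486328) 0.02186172868816573
top jar 354 (array([0.4997, 0.2334]), array([48.6577, 47.7076]), -27.52139663696289) 0.10776770003224187
top tall 536 (array([0.4967, 0.1573]), array([70.7543, 40.7004]), -89.81948579847813) 0.0931613103003134
top low 405 (array([0.511 , 0.4012]), array([58.4254, 40.8952]), -85.18244361877441) 0.04987364198881685
top tape 589 (array([0.3084, 0.2536]), array([99.5463, 98.7351]), -89.89597263932228) 0.023484067041662313
top beaker 296 (array([0.3895, 0.057 ]), array([46.9491, 45.6382]), -0.18363189697265625) 0.02292583680745544
```

View pics/side6.png

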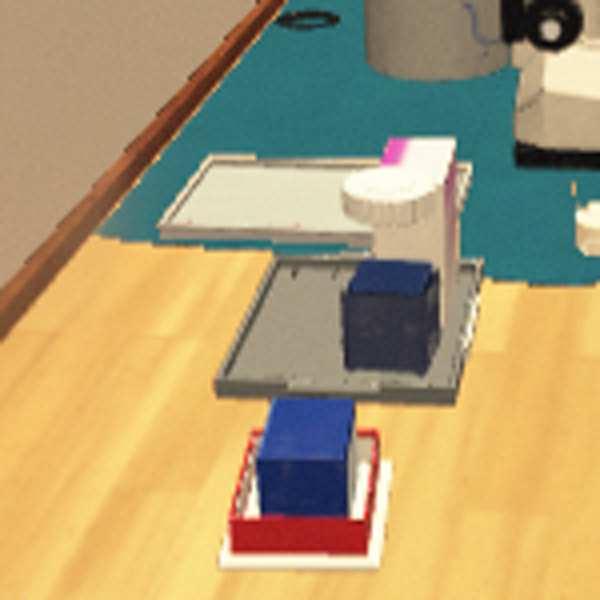

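The jar at (390,290) and the tall carton at (430,230) stand upright in the caddy, within about 2 mm of their starts. The low carton at (310,455) is flat in the card tray. The beaker and tape haven't moved.

```bash
python3 -c "
from station import robot
print(robot.job_done())"
```

```text
the job is handed in; nothing more can be done
None
```

The job is handed in (no verdict was printed): by camera, the low carton lies flat in the card tray about 4–5 mm off centre, the jar and tall carton stand upright in the caddy within about 2 mm of their starts, and the beaker and tape haven't moved.

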